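# Pair the bearing caps with their housings

### The arm

A 7-joint arm with a two-finger parallel gripper is mounted at the origin on a cart in front of the work surface, level with it; the furniture and walls round the work are solid. World frame = base frame: x ahead of the robot, y to its left, z up, the work surface at z = 0. Lengths are in m, angles in rad, forces in N, time in s.
With the tool pointing down it reaches from about 0.4 to 0.85 m from the base axis. Payload 10.4 kg.
Tool frame: the origin (TCP) lies between the finger pads; the fingertips stand 17 mm ahead of it and the grasp point (between the pads) lies 2 mm behind it; z points along the fingers, y is the line along which they close (so a half turn about z gives the same grasp; the last joint's range is limited). The gripper opens to 85 mm and grips with 20 to 120 N. Pads are 22 mm wide; open, the fingers measure 114 mm over their backs; the gripper's body (76 mm by 85 mm) begins 54 mm behind the grasp point. The pads swing forward as they close: fully open they stand 13 mm farther back than shut.
Start: joints at [-1.125, 0.332, -0.065, 1.46, 0.022, 1.35, -0.088], TCP at [0.282, 0.558, 0.248] pointing down, gripper open.
Joint ranges: [-2.6, 2.6], [-0.5, 2.12], [-1.47, 1.34], [0.16, 2.42], [-1.27, 4.41], [0.06, 2.06], [-2.6, 2.6]. Speed limits (rad/s): [2.22, 2.22, 2.79, 2.79, 3.14, 3.14, 3.14].

### API

Orientations are given as a unit quaternion [x, y, z, w].
In Python, from workcell import readout, imaging, manip gives the robot as it stands. The module is installed in compiled form; this text tells all that it offers.
- The arm moves only by the shell command python3 -m crank 'ROWS' [OPENING] [FORCE]. ROWS is JSON, a list of rows, each a list of 4 numbers: the shift along the tool's x, y, z as a fraction of full scale, then the turn about the tool's z as a fraction of full scale. In form: [[x, y, z, yaw], ...]. A call has 1 to 5 rows; each row is the pose to reach, as a shift and turn from the pose commanded when the call began, along the tool's axes at that moment; what a row does not reach only later rows make up. Full scale, the value 1, is 400 mm for a shift and 60 degrees for a turn. A row lasts 1/12 s, in which the tool goes at most 41.7 mm and 7.16 degrees, less where a joint would pass 70% of its speed; a pose out of reach is approached as far as the arm can. A call with a number of a shift or a turn outside -1 to 1 is refused whole. A call with a gripper value outside its range is refused whole. OPENING is the gripper command: -1 is shut, 1 is fully open, values between are in proportion, set as the call begins (- or left out, the last holds). The fingers move at their own pace and stop on an object; FORCE is the grip in N (left out, the last holds). Time passes only in rows, so rows that repeat a pose let the fingers close. It gives the time, the measured TCP pose, the force, the opening and the grip force at its end, in the units of the state.
- readout.get_obs(): the state, without advancing time (a new reading comes with each control period).
- imaging.camera(name): name is "scene" or "top"; returns a dict with "color" (384x512x3 uint8, red, green, blue), "fx", "fy", "cx", "cy" (pixels), "k1" (the pictures are not rectified: a ray, as slopes to the right and down, at radius r is drawn at 1 + k1 r^2 times it, then the intrinsics apply), "rvec" (rotation vector, rad) and "tvec" (3), from world to camera coordinates, as OpenCV has them. Camera axes: x right, y down, z forward; pixel columns grow to the right and rows downward; lengths in m; the calibration is good to about 2 mm. A picture is of the moment at which its call begins. There is no depth.
- manip.hand_in(): hands the job in; it is judged then, once.
The state is a dict: "clock": time; "joint_pos": joint angles; "joint_velocities": joint speeds; "tau": joint torques, N m; "position": TCP position; "ee_rot": TCP orientation; "ft_force": force on the tool from outside, world axes, zero at the start; "torque": the same for the moment, N m; "grip_width": opening from 0.0 (shut) to 1.0 (fully open); "grasp_force": force on a finger pad.
Only numpy, scipy, OpenCV 4.12 (cv2) and the standard library are available. Lean on these libraries where they do the work, as an engineer would, in place of code of your own. Each camera call takes 0.05 s, during which the arm holds its last target. There are 200 camera calls.

### The job

Three split bearing housings of different sizes stand on the counter and their caps have got mixed up: the small one is lying in the largest housing. Put every cap on the housing it was made for, seated flat between the lips with its ends flush with the housing's, setting it down rather than dropping it. Do not knock over or shift anything else on the counter.

Things in the scene. Friction and masses are not known exactly. Their poses are not given: they have to be found in the camera images.
- housing_small: lower half of the small split bearing housing, grey, fixed: foot 44 x 134 mm (x, y), shaft axis along its x, half-round saddle of 32 mm bore. Origin: centre of underside; z up. Flat joint face 44 mm up; lips along its two y sides, 90 mm apart inside (3 mm play each side of its cap), bevelled, top 13 mm above the joint face; x ends open.
- housing_medium: lower half of the medium split bearing housing, grey, fixed: foot 52 x 156 mm (x, y), shaft axis along its x, half-round saddle of 44 mm bore. Origin: centre of underside; z up. Flat joint face 50 mm up; lips along its two y sides, 112 mm apart inside (3 mm play each side of its cap), bevelled, top 13 mm above the joint face; x ends open.
- housing_large: lower half of the large split bearing housing, grey, fixed: foot 60 x 180 mm (x, y), shaft axis along its x, half-round saddle of 56 mm bore. Origin: centre of underside; z up. Flat joint face 56 mm up; lips along its two y sides, 136 mm apart inside (3 mm play each side of its cap), bevelled, top 13 mm above the joint face; x ends open.
- cap_small: loose grey cap of the small housing, 44 mm along x (shaft axis) x 84 mm along y, 32 mm half bore below, under 0.8 kg. Origin: centre of flat underside; z up. On the arch, 26 to 54 mm up, a boss 34 x 26 mm (x, y) to grip either way. Half a turn makes no difference. Starts between the large housing's lips, on its joint face. Seated: origin 44 mm over its housing's, x axes in line.
- cap_medium: loose grey cap of the medium housing, 52 mm along x (shaft axis) x 106 mm along y, 44 mm half bore below, under 0.8 kg. Origin: centre of flat underside; z up. On the arch, 32 to 60 mm up, a boss 34 x 26 mm (x, y) to grip either way. Half a turn makes no difference. Starts upright on the counter. Seated: origin 50 mm over its housing's, x axes in line.
- cap_large: loose grey cap of the large housing, 60 mm along x (shaft axis) x 130 mm along y, 56 mm half bore below, under 0.8 kg. Origin: centre of flat underside; z up. On the arch, 38 to 66 mm up, a boss 34 x 26 mm (x, y) to grip either way. Half a turn makes no difference. Starts upright on the counter. Seated: origin 56 mm over its housing's, x axes in line.
- lamp: black torch standing on end, 34 mm diameter, 121 mm high; a bystander. Origin: centre of the underside.
- aerosol: orange-red aerosol can standing, 66 mm diameter, 203 mm high; a bystander. Origin: centre of the underside.
- filter: white spin-on oil filter standing, 66 mm diameter, 89 mm high; a bystander. Origin: centre of the underside.
- ball_bearing: ball bearing lying flat, 52 mm diameter, 15 mm thick; a bystander. Origin: centre of the underside.
- tape: yellow tape measure, 34 x 121 mm (x, y), 66 mm high; a bystander. Origin: centre of the underside.
- spanner: spanner lying flat, 29 x 194 mm (x, y), 8 mm thick; a bystander. Origin: centre of the underside.
- carton: small yellow carton, 51 x 75 mm (x, y), 50 mm high; a bystander. Origin: centre of the underside.
Things that resemble listed ones, but are neither listed nor needed, are in the scene too. What is shaped like the cap_small but purple is not meant. Leave any purple look-alike of the cap_large alone.

How it is judged:
At the end, for the whole second after the job is handed in: Each cap lies on the housing of its own size, released and at rest: within 6 mm along the shaft axis, 5 mm across it, 2.5 mm of seated height, turned no more than 0.12 rad out of line (either way round) and level within 0.06 rad (x of cap_small in the frame of housing_small between -0.006 and 0.006 m and y of cap_small in the frame of housing_small between -0.005 and 0.005 m and z of cap_small in the frame of housing_small between 0.0415 and 0.0465 m and angle between the x axis of cap_small and the x axis of housing_small, either way round below 0.12 rad and angle between each of cap_small, cap_medium, cap_large's own z axis and vertical below 0.06 rad and linear speed of each of cap_small, cap_medium, cap_large below 0.02 m/s and contact force between the fingers and cap_small below 0.1 N and x of cap_medium in the frame of housing_medium between -0.006 and 0.006 m and y of cap_medium in the frame of housing_medium between -0.005 and 0.005 m and z of cap_medium in the frame of housing_medium between 0.0475 and 0.0525 m and angle between the x axis of cap_medium and the x axis of housing_medium, either way round below 0.12 rad and contact force between the fingers and cap_medium below 0.1 N and x of cap_large in the frame of housing_large between -0.006 and 0.006 m and y of cap_large in the frame of housing_large between -0.005 and 0.005 m and z of cap_large in the frame of housing_large between 0.0535 and 0.0585 m and angle between the x axis of cap_large and the x axis of housing_large, either way round below 0.12 rad and contact force between the fingers and cap_large below 0.1 N); the robot touches nothing.
It fails at once if a cap is let fall (moving faster than 0.5 m/s while the fingers do not touch it) ((contact force between the fingers and cap_small below 0.1 N and linear speed of cap_small above 0.5 m/s) or (contact force between the fingers and cap_medium below 0.1 N and linear speed of cap_medium above 0.5 m/s) or (contact force between the fingers and cap_large below 0.1 N and linear speed of cap_large above 0.5 m/s)).
It fails at once if a bystander is shifted more than 25 mm (distance of any of lamp, aerosol, filter, ball_bearing, tape, spanner, carton from where it was at the start of the episode above 0.025 m).
It fails at once if a standing thing is tipped over (angle between any of lamp, aerosol, filter's own z axis and vertical above 0.5 rad).
It also fails if it takes over 67 s, if anything falls off the work surface, if the arm or the gripper's body presses on something with over 40 N, if the wrist force passes 120 N, or if a joint passes its speed limit or range.

## Working session

There is one attempt and no reset: what is moved stays moved. The work goes in short steps, Python scripts to look and compute and a shell command to move; the robot and the scene stay as the last step left them, time stands still between calls to the robot, and variables do not carry over. Pictures are saved under pics/ and viewed, at most 10 in all, crops included, and the job is handed in when it is done.

```bash
mkdir -p pics; python3 - <<'E'
from workcell import readout, imaging
import cv2,json,pickle
o=readout.get_obs();print({k:o[k] for k in('clock','position','ee_rot','grip_width')})
for n in('scene','top'):
    c=imaging.camera(n);pickle.dump(c,open(n+'0.pkl','wb'))
    print(n,{k:c[k] for k in c if k!='color'})
    cv2.imwrite(f'pics/{n}0.png',cv2.resize(c['color'][:,:,::-1],(800,600),interpolation=cv2.INTER_CUBIC))
E
```

```text
{'clock': 0.0, 'position': array([0.28221567, 0.55724934, 0.24747492]), 'ee_rot': array([ 2.32244492e-01,  9.72657160e-01, -7.25350184e-04, -1.36725140e-04]), 'grip_width': 1.0003933928533981}
scene {'fx': 362.21231752084753, 'fy': 362.21231752084753, 'cx': 253.38660570206343, 'cy': 192.56321138916522, 'k1': -0.11218996890193125, 'rvec': array([ 2.07809653, -0.83435854,  0.41275086]), 'tvec': array([-0.34545047,  0.33490577,  1.06998243])}
top {'fx': 409.5959961298375, 'fy': 409.5959961298375, 'cx': 256.30824753264983, 'cy': 192.69086460462145, 'k1': 0.042990779361351594, 'rvec': array([ 2.37272286, -1.46497648,  0.30149911]), 'tvec': array([-0.19200751,  0.54442658,  1.18383849])}
```

View pics/scene0.png

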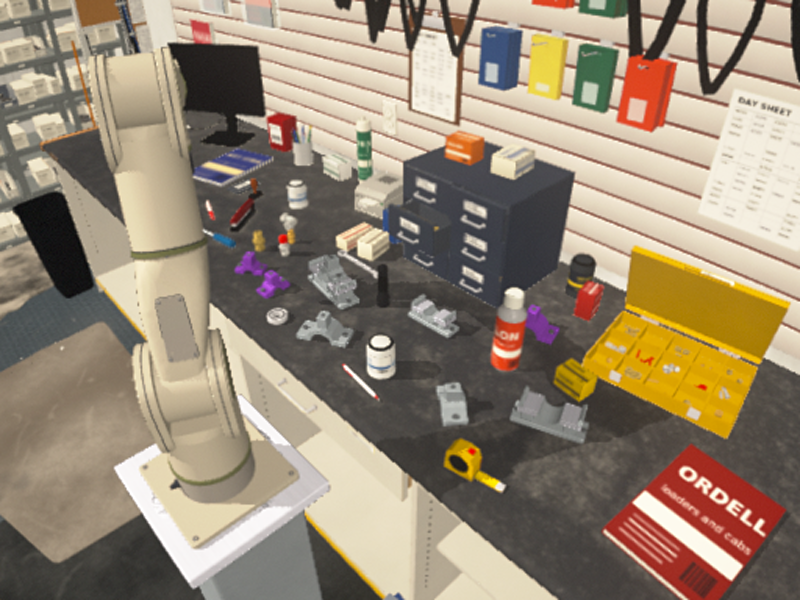

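View pics/top0.png

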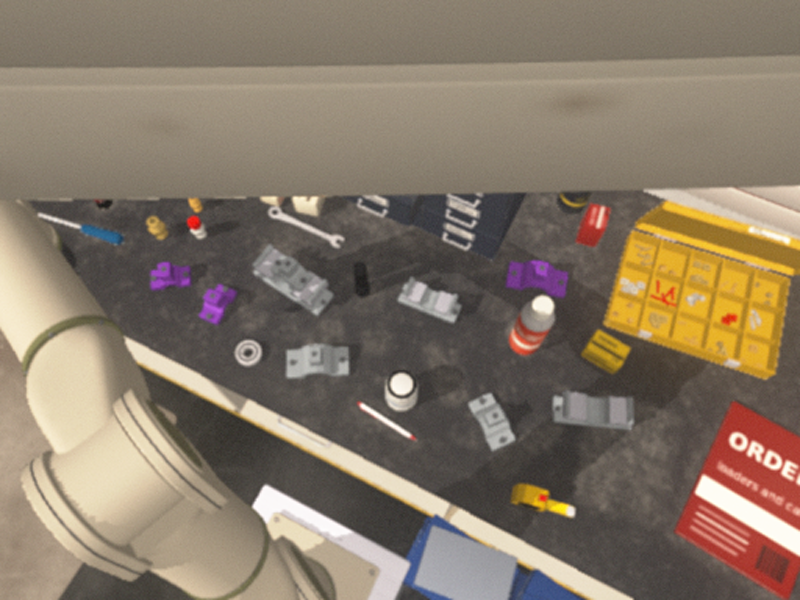

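Scene view: candidates for grey caps are (325,328), (452,402) and the one lying in the housing at (333,280). Housings stand at (433,316) and (550,412). The purple look-alikes at (249,263), (272,284) and (540,323) are to be left alone. In the top view the grey things are at (318,360), (491,421), (292,280), (430,298) and (593,410). Next I measure their sizes and take a close crop.

```bash
cat > h.py <<'E'
import numpy as np,cv2,pickle
from workcell import readout,imaging
def grab(n):
    return imaging.camera(n)
def K(c): return np.array([[c['fx'],0,c['cx']],[0,c['fy'],c['cy']],[0,0,1]]),np.array([c['k1'],0,0,0,0.])
def rays(c,px):
    k,d=K(c);u=cv2.undistortPoints(np.float64(px).reshape(-1,1,2),k,d,None,None).reshape(-1,2)
    R=cv2.Rodrigues(c['rvec'])[0];return -R.T@c['tvec'],np.c_[u,np.ones(len(u))]@R
def plane(c,px,z):
    o,r=rays(c,px);return (o+r*((z-o[2])/r[:,2])[:,None])[:,:2]
def proj(c,P):
    k,d=K(c);return cv2.projectPoints(np.float64(P).reshape(-1,1,3),c['rvec'],c['tvec'],k,d)[0].reshape(-1,2)
def tri(c1,p1,c2,p2):
    out=[]
    for a,b in zip(np.reshape(p1,(-1,2)),np.reshape(p2,(-1,2))):
        o1,r1=rays(c1,[a]);o2,r2=rays(c2,[b])
        A=np.c_[r1[0],-r2[0]];s=np.linalg.lstsq(A,o2-o1,rcond=None)[0]
        x=o1+s[0]*r1[0];y=o2+s[1]*r2[0];out.append(np.r_[(x+y)/2,np.linalg.norm(x-y)])
    return np.array(out)
E
python3 - <<'E'
from h import *
np.set_printoptions(precision=3,suppress=True)
T=pickle.load(open('top0.pkl','rb'));S=pickle.load(open('scene0.pkl','rb'))
f=.64
names=['Lh+cs','capA','capB','hA','hB','lamp','filter','aero','tape','carton','bear','spanner','purp1','purp2','purp3']
t=np.array([(292,280),(318,360),(491,421),(430,298),(593,410),(362,279),(402,388),(530,325),(540,498),(607,351),(248,352),(305,227),(170,275),(217,303),(537,278)])*f
s=np.array([(333,280),(325,328),(452,402),(433,316),(550,412),(383,285),(380,356),(510,330),(474,465),(575,380),(277,316),(360,263),(249,263),(272,284),(540,323)])*f
for n,r in zip(names,tri(T,t,S,s)):print(n,r)
print('base',plane(T,[(300*f,560*f)],0))
a=T['color'][140:310,140:420,::-1]
b=S['color'][150:290,180:390,::-1]
cv2.imwrite('pics/c.png',np.vstack([cv2.resize(a,(660,400),interpolation=3)[:300],]+[]) if 0 else cv2.resize(a,(800,486),interpolation=3))
cv2.imwrite('pics/d.png',cv2.resize(b,(800,533),interpolation=3))
E
```

```text
Lh+cs [0.54  0.316 0.04  0.005]
capA [0.409 0.181 0.027 0.001]
capB [ 0.457 -0.192  0.015  0.003]
hA [0.641 0.035 0.021 0.002]
hB [ 0.564 -0.365  0.036  0.004]
lamp [0.599 0.176 0.066 0.   ]
filter [ 0.428 -0.002  0.043  0.004]
aero [ 0.651 -0.184  0.097  0.007]
tape [ 0.362 -0.334  0.02   0.003]
carton [ 0.696 -0.347  0.026  0.003]
bear [0.363 0.327 0.007 0.001]
spanner [0.681 0.37  0.007 0.004]
purp1 [0.431 0.564 0.031 0.003]
purp2 [0.425 0.441 0.021 0.001]
purp3 [ 0.803 -0.164  0.018  0.024]
base [[0.059 0.025]]
```

View pics/c.png

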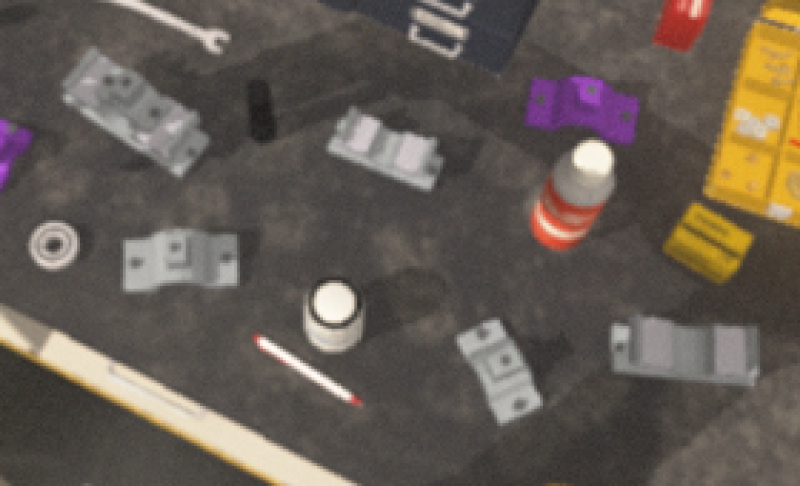

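View pics/d.png

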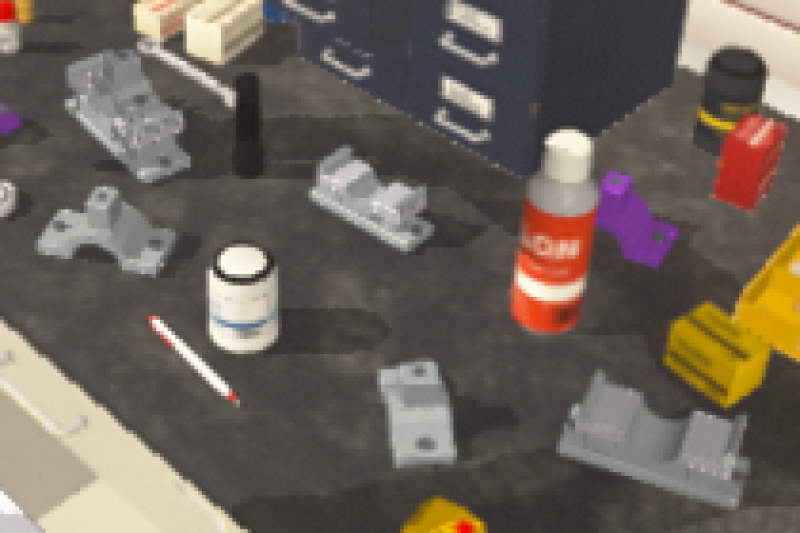

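```bash
python3 - <<'E'
from h import *
for n,cs in (('top',[(187,179),(203,230),(314,270),(275,191),(380,262)]),('scene',[(213,180),(208,210),(290,257),(277,202),(352,264)])):
    I=pickle.load(open(n+'0.pkl','rb'))['color'][:,:,::-1];tiles=[]
    for x,y in cs:
        t=cv2.resize(I[y-30:y+30,x-28:x+28],None,fx=4.7,fy=4.7,interpolation=cv2.INTER_CUBIC)
        cv2.putText(t,f'{x-28},{y-30}',(3,12),0,.4,(0,255,255),1);tiles.append(cv2.copyMakeBorder(t,0,0,0,3,0))
    tiles.append(tiles[0]*0)
    m=np.vstack([np.hstack(tiles[:3]),np.hstack(tiles[3:])]);print(m.shape,tiles[0].shape);cv2.imwrite(f'pics/m_{n}.png',m)
    c=pickle.load(open(n+'0.pkl','rb'));print(rays(c,[(256,192)])[0])
E
```

```text
(564, 798, 3) (282, 266, 3)
[ 0.12053576 -0.14835017  1.30315161]
(564, 798, 3) (282, 266, 3)
[-0.20141284 -0.72064246  0.90358598]
```

View pics/m_top.png

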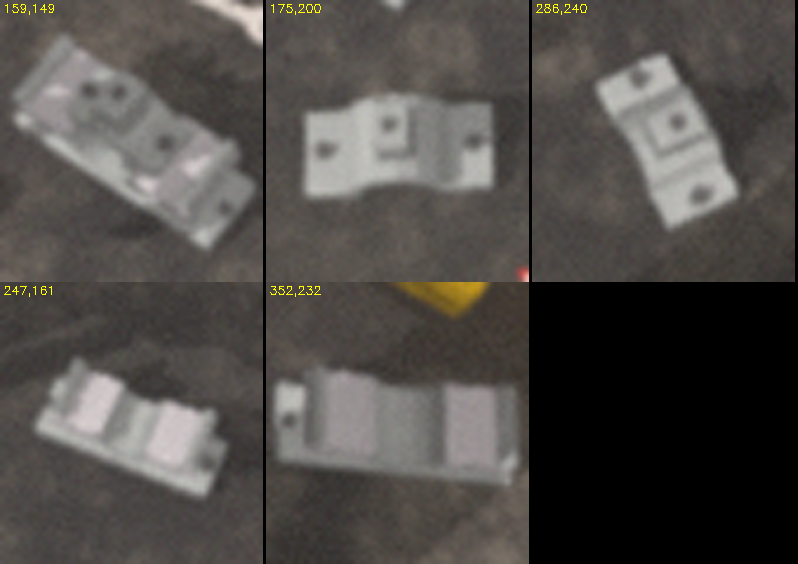

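View pics/m_scene.png

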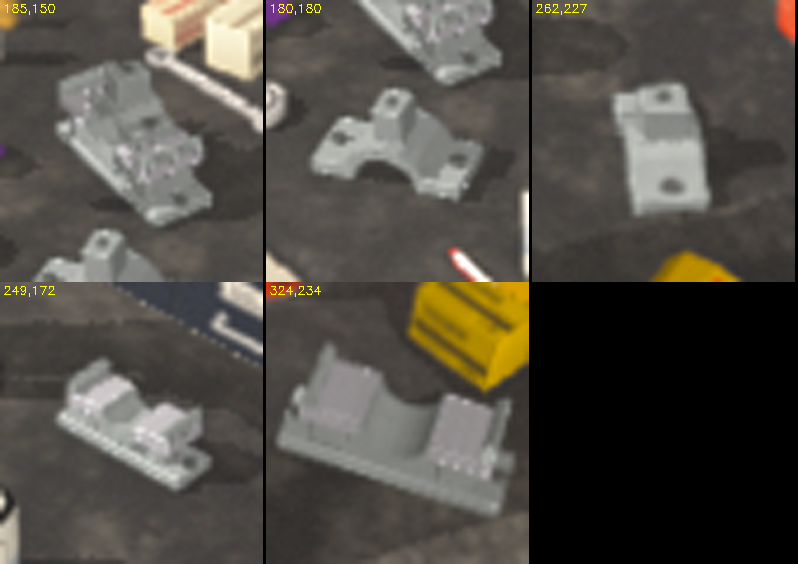

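```bash
cat > pts.py <<'E'
from h import *
np.set_printoptions(precision=4,suppress=True)
T=pickle.load(open('top0.pkl','rb'));S=pickle.load(open('scene0.pkl','rb'))
off={'top':[(159,149),(175,200),(286,240),(247,161),(352,232)],'scene':[(185,150),(180,180),(262,227),(249,172),(324,234)]}
def tp(v,i,p):
    p=np.float64(p).reshape(-1,2)-[266*(i%3),282*(i//3)];return (p+.5)/4.7-.5+np.array(off[v][i])
def rigid(m,w): # model xy -> world
    m=np.float64(m);mc,wc=m.mean(0),w.mean(0);H=(m-mc).T@(w-wc);a=np.arctan2(H[0,1]-H[1,0],H[0,0]+H[1,1])
    R=np.array([[np.cos(a),-np.sin(a)],[np.sin(a),np.cos(a)]]);t=wc-R@mc
    return t,a,np.abs(w-(m@R.T+t)).max()
E
python3 - <<'E'
from pts import *
print('capA holes L,R,boss');a=tri(T,tp('top',1,[(325,150),(475,142),(390,125)]),S,tp('scene',1,[(340,139),(459,160),(392,102)]));print(a)
print('capB near hole,boss');print(tri(T,tp('top',2,[(701,194),(678,123)]),S,tp('scene',2,[(671,186),(664,96)])))
print('small cap: boss, holes');print(tri(T,tp('top',0,[(118,92),(165,143)]),S,tp('scene',0,[(130,72),(150,122)])))
# housings: near edge corners z=0 (-x?) model: near-left(-hx,+hy), near-right(-hx,-hy), far-right(hx,-hy)
for n,i,hx,hy,t,s in (('L',0,30,90,[(15,122),(207,248),(254,188)],[(60,132),(160,223),(210,205)]),('S',3,22,67,[(37,432),(205,497),(228,440)],[(60,425),(178,490),(212,462)]),('M',4,26,78,[(277,465),(511,485)],[(278,445),(498,514)])):
    m=np.array([(-hx,hy),(-hx,-hy),(hx,-hy)])[:len(t)]/1e3
    print(n);print(tri(T,tp('top',i,t),S,tp('scene',i,s)))
    for v,c,p in (('top',T,t),('scene',S,s)):
        w=plane(c,tp(v,i,p),0);print(v,rigid(m,w),np.linalg.norm(np.diff(w,axis=0),axis=1))
P=dict(S=[(123,380),(105,436),(157,402),(147,458)],M=[(377,378),(377,455),(444,385),(446,465)])
for n,i,z,b,hx in(('S',3,.044,.016,.022),('M',4,.05,.022,.026)):
    w=plane(T,tp('top',i,P[n]),z);print(n,'bore',w,rigid([(hx,b),(-hx,b),(hx,-b),(-hx,-b)],w))
i=1;w=plane(T,tp('top',1,[(325,150),(475,142)]),.014);print('A holes',w,w.mean(0))
w=plane(T,tp('top',1,[(304,197),(493,188)]),.0);print('A near edge',w,np.linalg.norm(w[1]-w[0]),rigid([(-.03,.065),(-.03,-.065)],w))
w=plane(T,tp('top',2,[(640,78),(701,194)]),.014);print('B holes',w,w.mean(0))
w=plane(T,tp('top',2,[(597,88),(667,228),(738,190)]),.0);print('B corners',w,np.linalg.norm(np.diff(w,axis=0),axis=1),rigid([(-.026,.053),(-.026,-.053),(.026,-.053)],w))
w=plane(T,tp('top',0,[(90,90),(165,143)]),.07);print('small holes',w,w.mean(0))
E
```

```text
capA holes L,R,boss
[[0.3838 0.2301 0.0162 0.0002]
 [0.4356 0.1388 0.0184 0.0017]
 [0.4083 0.1849 0.0671 0.0008]]
capB near hole,boss
[[ 0.4321 -0.2254  0.0179  0.0009]
 [ 0.4571 -0.192   0.0635  0.0006]]
small cap: boss, holes
[[0.547  0.3216 0.1062 0.0026]
 [0.5378 0.2844 0.0755 0.0014]]
L
[[ 0.5277  0.4164  0.0053  0.0039]
 [ 0.5038  0.2387  0.0069  0.0054]
 [ 0.5607  0.2347 -0.0001  0.0002]]
top (array([0.5447, 0.3272]), np.float64(-0.1400739180885037), np.float64(0.0012760812026972879)) [0.1792 0.0575]
scene (array([0.5499, 0.3287]), np.float64(-0.15506243307200743), np.float64(0.0053897000092826275)) [0.1787 0.05  ]
S
[[ 0.6129  0.0977  0.0014  0.0023]
 [ 0.62   -0.0336  0.0041  0.0006]
 [ 0.6674 -0.0297  0.0046  0.0006]]
top (array([0.6399, 0.0349]), np.float64(0.085675095603816), np.float64(0.0023093583855029465)) [0.132  0.0484]
scene (array([0.6423, 0.0369]), np.float64(0.08897364389728528), np.float64(0.003118838623151418)) [0.1294 0.0477]
M
[[ 0.5117 -0.3056  0.0089  0.0023]
 [ 0.5686 -0.4488  0.0093  0.0001]]
top (array([ 0.5667, -0.3687]), np.float64(0.38286474142400534
[... 331 characters left out ...]
e [[ 0.5825 -0.338 ]
 [ 0.5339 -0.3556]
 [ 0.598  -0.379 ]
 [ 0.5479 -0.3977]] (array([ 0.5656, -0.3676]), np.float64(0.3479563999696847), np.float64(0.0007092496061036346))
A holes [[0.3841 0.2308]
 [0.436  0.1402]] [0.4101 0.1855]
A near edge [[0.3509 0.2307]
 [0.4155 0.116 ]] 0.13164757505440317 (array([0.4093, 0.1881]), np.float64(0.5129263256214787), np.float64(0.0007177761286555617))
B holes [[ 0.4871 -0.1583]
 [ 0.4334 -0.2259]] [ 0.4602 -0.1921]
B corners [[ 0.4713 -0.1348]
 [ 0.4058 -0.2153]
 [ 0.4504 -0.2479]] [0.1038 0.0553] (array([ 0.4602, -0.1906]), np.float64(-0.6560148211464318), np.float64(0.0020500304332930763))
small holes [[0.5512 0.355 ]
 [0.5391 0.2867]] [0.5451 0.3209]
```

The grey cap at (318,360) in the top view is cap_large: its edge measures 131 mm. The one at (491,421) is cap_medium at 104 mm, and cap_small lies in the large housing at (0.546, 0.321). The housing at (430,298) is small (132 mm foot) and the one at (593,410) is medium (156 mm). The bosses triangulate to 64, 67 and 106 mm high, which fits the description.

```bash
cat > go.py <<'E'
import sys,numpy as np
from scipy.spatial.transform import Rotation as R
from workcell import readout
o=readout.get_obs();r=R.from_quat(o['ee_rot']).as_matrix();a=np.degrees(np.arctan2(r[1,1],r[0,1]))
print('t%.2f pos'%o['clock'],np.round(o['position'],4),'yang %.1f'%a,'F',np.round(o['ft_force'],1),'w %.3f g %.1f'%(o['grip_width'],o['grasp_force']))
if len(sys.argv)>4:
    x,y,z,ya=map(float,sys.argv[1:5]);d=r.T@(np.array([x,y,z])-o['position'])
    print('shift',np.round(d/.4,4),'turn %.4f'%(-((ya-a+180)%360-180)/60), 'mm',np.round(d*1e3,1))
E
python3 go.py .546 .321 .20 80
```

```text
t0.10 pos [0.2822 0.5573 0.2476] yang 63.1 F [-0.6  0.5 -0.3] w 1.000 g 0.0
shift [-0.8552 -0.2289  0.1193] turn -0.2809 mm [-342.1  -91.6   47.7]
```

```bash
python3 -m crank '[[-0.09,-0.024,0,-0.1],[-0.18,-0.05,0,-0.2],[-0.27,-0.073,0,-0.281],[-0.36,-0.098,0,-0.281],[-0.45,-0.12,0,-0.281]]' 1 40; python3 go.py .546 .321 .20 80
```

```text
clock: 0.52
position: [0.4223, 0.4318, 0.2481]
ee_rot: [0.087, 0.996, -0.0, -0.0]
ft_force: [0.8, 0.9, -0.2]
grip_width: 1.002
grasp_force: 0.0
t0.52 pos [0.4223 0.4318 0.2481] yang 80.0 F [ 0.8  0.9 -0.2] w 1.002 g 0.0
shift [-0.3526 -0.2192  0.1202] turn 0.0006 mm [-141.   -87.7   48.1]
```

```bash
python3 -m crank '[[-0.08,-0.05,0.03,0],[-0.16,-0.1,0.06,0],[-0.24,-0.15,0.09,0],[-0.3,-0.19,0.11,0],[-0.353,-0.219,0.12,0]]'; python3 -m crank '[[0,0,0,0],[0,0,0,0]]'; python3 go.py .546 .321 .102 80
python3 - <<'E'
from h import *
ims=[]
for n in('top','scene'):
    c=grab(n);p=proj(c,[[.546,.321,.1]])[0].astype(int);t=c['color'][p[1]-40:p[1]+40,p[0]-40:p[0]+40,::-1]
    ims.append(cv2.resize(t,(400,400),interpolation=3));print(p)
cv2.imwrite('pics/g1.png',np.hstack(ims))
E
```

```text
clock: 0.93
position: [0.5464, 0.3194, 0.1985]
ee_rot: [0.088, 0.996, -0.001, -0.001]
ft_force: [-0.6, -0.1, -0.4]
grip_width: 0.999
grasp_force: 0.0
clock: 1.1
position: [0.5458, 0.321, 0.1994]
ee_rot: [0.089, 0.996, -0.001, -0.0]
ft_force: [-1.0, 0.7, -0.2]
grip_width: 1.0
grasp_force: 0.0
t1.10 pos [0.5458 0.321  0.1994] yang 79.8 F [-1.   0.7 -0.2] w 1.000 g 0.0
shift [-0.0006  0.0004  0.2436] turn -0.0029 mm [-0.2  0.1 97.4]
[184 169]
[211 166]
```

View pics/g1.png

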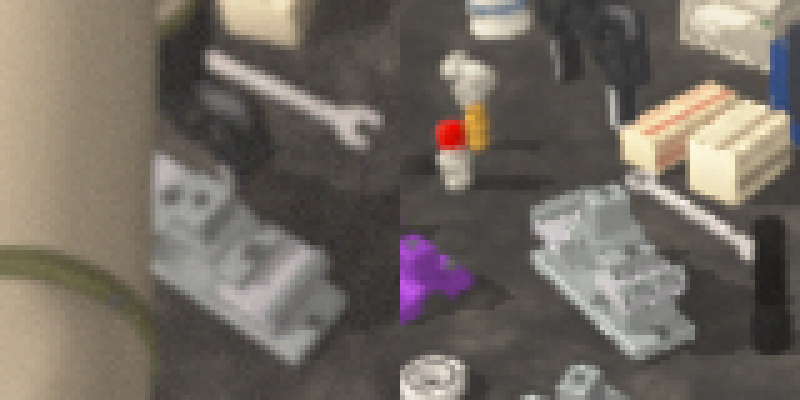

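The left tile (top view) shows the small cap's boss hole at (202,198) and its flange hole at (170,200). The right tile (scene) shows the boss at (605,192), with the open fingers above it at (570,80) and (622,120). Descending and gripping.

```bash
python3 -m crank '[[0,0,0.07,0],[0,0,0.14,0],[0,0,0.19,0],[0,0,0.22,0],[0,0,0.243,0]]'; python3 -m crank '[[0,0,0,0],[0,0,0,0]]';python3 go.py; python3 -m crank '[[0,0,0,0],[0,0,0,0],[0,0,0,0],[0,0,0,0],[0,0,0,0]]' -1 40; python3 go.py;python3 -m crank '[[0,0,0,0],[0,0,0,0],[0,0,0,0],[0,0,0,0],[0,0,0,0]]' -1 40; python3 go.py
```

```text
clock: 1.62
position: [0.5439, 0.3237, 0.1021]
ee_rot: [0.086, 0.996, -0.0, -0.001]
ft_force: [-0.8, -0.0, 0.1]
grip_width: 1.002
grasp_force: 0.0
clock: 1.78
position: [0.5451, 0.3234, 0.1038]
ee_rot: [0.087, 0.996, 0.0, 0.0]
ft_force: [0.7, 0.7, 0.6]
grip_width: 1.0
grasp_force: 0.0
t1.78 pos [0.5451 0.3234 0.1038] yang 80.0 F [0.7 0.7 0.6] w 1.000 g 0.0
clock: 2.2
position: [0.5453, 0.3227, 0.1035]
ee_rot: [0.087, 0.996, 0.0, 0.0]
ft_force: [-0.1, 2.0, 12.5]
grip_width: 0.297
grasp_force: 12.6
t2.20 pos [0.5453 0.3227 0.1035] yang 80.0 F [-0.1  2.  12.5] w 0.297 g 12.6
clock: 2.62
position: [0.5454, 0.3228, 0.1037]
ee_rot: [0.087, 0.996, 0.0, 0.0]
ft_force: [-0.6, -1.2, 5.2]
grip_width: 0.293
grasp_force: 41.2
t2.62 pos [0.5454 0.3228 0.1037] yang 80.0 F [-0.6 -1.2  5.2] w 0.293 g 41.2
```

```bash
python3 -m crank '[[0,0,-0.05,0],[0,0,-0.12,0],[0,0,-0.2,0],[0,0,-0.28,0],[0,0,-0.345,0]]' - 60; python3 go.py .64 .0355 .24 95.2
```

```text
clock: 3.03
position: [0.5449, 0.3225, 0.2426]
ee_rot: [0.087, 0.996, -0.0, -0.0]
ft_force: [0.1, -0.3, -2.8]
grip_width: 0.292
grasp_force: 60.2
t3.03 pos [0.5449 0.3225 0.2426] yang 80.0 F [ 0.1 -0.3 -2.8] w 0.292 g 60.2
shift [-0.3588 -0.6653  0.0065] turn -0.2534 mm [-143.5 -266.1    2.6]
```

```bash
python3 -m crank '[[-0.03,-0.06,0,-0.05],[-0.07,-0.13,0,-0.1],[-0.11,-0.2,0,-0.15],[-0.15,-0.27,0,-0.2],[-0.18,-0.33,0,-0.253]]'; python3 go.py .64 .0355 .24 95.2
```

```text
clock: 3.45
position: [0.5933, 0.1773, 0.24]
ee_rot: [-0.046, 0.999, -0.001, -0.001]
ft_force: [0.5, -1.3, -2.9]
grip_width: 0.288
grasp_force: 60.2
t3.45 pos [0.5933 0.1773 0.24  ] yang 95.2 F [ 0.5 -1.3 -2.9] w 0.288 g 60.2
shift [-0.0838 -0.3637  0.0004] turn 0.0008 mm [ -33.5 -145.5    0.2]
```

```bash
python3 -m crank '[[-0.02,-0.08,0,0],[-0.04,-0.17,0,0],[-0.06,-0.25,0.04,0],[-0.075,-0.32,0.12,0],[-0.084,-0.364,0.2,0]]'; python3 -m crank '[[0,0,0,0],[0,0,0,0],[0,0,0,0]]';python3 go.py .64 .0355 .14 95.2
python3 - <<'E'
from h import *
from workcell import readout
ims=[]
p0=readout.get_obs()['position']
for n in('top','scene'):
    c=grab(n);pickle.dump(c,open(n+'1.pkl','wb'));p=proj(c,[[*p0[:2],.07]])[0].round().astype(int);t=c['color'][p[1]-35:p[1]+35,p[0]-25:p[0]+25,::-1]
    ims.append(cv2.resize(t,(400,560),interpolation=2));print(p-[25,35])
cv2.imwrite('pics/g2.png',np.hstack(ims))
E
```

```text
clock: 3.87
position: [0.6406, 0.034, 0.1607]
ee_rot: [-0.043, 0.999, -0.001, 0.001]
ft_force: [0.3, 0.5, -3.9]
grip_width: 0.293
grasp_force: 60.2
clock: 4.12
position: [0.6395, 0.039, 0.1609]
ee_rot: [-0.045, 0.999, 0.0, -0.0]
ft_force: [0.4, 1.2, -2.7]
grip_width: 0.294
grasp_force: 60.3
t4.12 pos [0.6395 0.039  0.1609] yang 95.2 F [ 0.4  1.2 -2.7] w 0.294 g 60.3
shift [-0.0004 -0.0089  0.0522] turn 0.0003 mm [-0.1 -3.6 20.9]
[249 150]
[252 157]
```

View pics/g2.png

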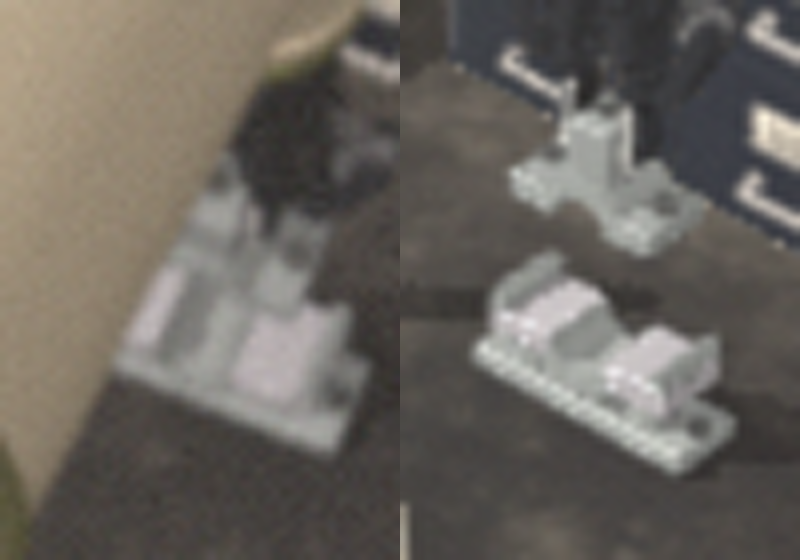

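```bash
python3 - <<'E'
from pts import *
T=pickle.load(open('top1.pkl','rb'));S=pickle.load(open('scene1.pkl','rb'))
def g(v,p): p=np.float64(p).reshape(-1,2)-([0,0] if v=='t' else [400,0]);return (p+.5)/8-.5+([249,150] if v=='t' else [252,157])
def fit(v,z,p,m): print(v,z,*rigid(np.array(m)/1e3,plane(T if v=='t' else S,g(v,p),z)))
print('housing')
fit('s',0,[(475,352),(683,475),(735,430)],[(-22,67),(-22,-67),(22,-67)])
fit('s',.044,[(553,335),(607,295),(610,375),(657,325)],[(-22,16),(22,16),(-22,-16),(22,-16)])
fit('t',0,[(335,455),(370,375)],[(-22,-67),(22,-67)])
fit('t',.044,[(250,330),(232,388)],[(22,-16),(-22,-16)])
print('cap')
fit('s',.113,[(516,198),(640,257),(702,210)],[(-22,42),(-22,-42),(22,-42)])
print(plane(T,g('t',[(298,312),(328,235)]),.113))
fit('t',.113,[(298,312),(328,240)],[(-22,-42),(22,-42)])
print('hole tri',tri(T,g('t',[(300,250)]),S,g('s',[(667,203)])),'foot hole',tri(T,g('t',[(342,385)]),S,g('s',[(702,425)])))
E
```

```text
housing
s 0 [0.6448 0.0384] 0.033153957537939 0.0028955925471187693
s 0.044 [0.6382 0.0329] 0.09053113014431036 0.006412509682102798
t 0 [0.6383 0.034 ] 0.04842932830892506 0.001865619934487528
t 0.044 [0.6232 0.0309] 0.16532292700875134 0.008192964629667454
cap
s 0.113 [0.6429 0.0427] 0.15410223751881583 0.005516825301054268
[[ 0.6265 -0.0054]
 [ 0.6623 -0.0019]]
t 0.113 [0.6402 0.0378] 0.07475210067892939 0.005027240703982749
hole tri [[0.642  0.0025 0.1341 0.0004]] foot hole [[ 0.646  -0.0245  0.0147  0.    ]]
```

```bash
python3 -m crank '[[0,-0.003,0.03,0.006],[0,-0.006,0.06,0.012],[-0.001,-0.008,0.09,0.012],[-0.001,-0.008,0.12,0.012],[-0.001,-0.008,0.14,0.012]]'; python3 -m crank '[[0,0,0,0],[0,0,0,0],[0,0,0,0]]';python3 go.py .64 .0357 .0917 94.5
```

```text
clock: 4.63
position: [0.6394, 0.035, 0.1026]
ee_rot: [-0.039, 0.999, -0.0, -0.001]
ft_force: [-0.8, 0.0, -2.9]
grip_width: 0.288
grasp_force: 60.4
clock: 4.88
position: [0.6408, 0.0351, 0.1055]
ee_rot: [-0.039, 0.999, 0.0, 0.0]
ft_force: [0.3, -0.0, -4.0]
grip_width: 0.292
grasp_force: 60.4
t4.88 pos [0.6408 0.0351 0.1055] yang 94.5 F [ 0.3 -0.  -4. ] w 0.292 g 60.4
shift [0.0018 0.0016 0.0346] turn -0.0006 mm [ 0.7  0.7 13.8]
```

```bash
python3 -m crank '[[0.001,0.001,0.006,0],[0.001,0.001,0.012,0],[0.001,0.001,0.018,0],[0.001,0.001,0.023,0]]'; python3 go.py;  python3 -m crank '[[0,0,0.003,0],[0,0,0.006,0],[0,0,0.009,0],[0,0,0.009,0],[0,0,0.009,0]]'; python3 go.py .64 .0357 .0917 94.5
```

```text
clock: 5.22
position: [0.64, 0.0355, 0.0958]
ee_rot: [-0.039, 0.999, 0.0, 0.0]
ft_force: [-0.4, -0.4, -3.3]
grip_width: 0.291
grasp_force: 60.4
t5.22 pos [0.64   0.0355 0.0958] yang 94.5 F [-0.4 -0.4 -3.3] w 0.291 g 60.4
clock: 5.63
position: [0.64, 0.0354, 0.0923]
ee_rot: [-0.039, 0.999, 0.0, -0.0]
ft_force: [0.6, -0.8, -3.8]
grip_width: 0.291
grasp_force: 60.4
t5.63 pos [0.64   0.0354 0.0923] yang 94.5 F [ 0.6 -0.8 -3.8] w 0.291 g 60.4
shift [-0.0001  0.0007  0.0015] turn -0.0007 mm [-0.1  0.3  0.6]
```

Well between the lips, with no side contact. Press gently to seat.

```bash
python3 -m crank '[[0,0,0.002,0],[0,0,0.004,0],[0,0,0.005,0],[0,0,0.005,0],[0,0,0.005,0]]'; python3 go.py .64 .0357 .0917 94.5
```

```text
clock: 6.05
position: [0.6402, 0.0354, 0.0917]
ee_rot: [-0.039, 0.999, 0.0, 0.0]
ft_force: [-5.8, -0.8, 9.1]
grip_width: 0.293
grasp_force: 62.0
t6.05 pos [0.6402 0.0354 0.0917] yang 94.5 F [-5.8 -0.8  9.1] w 0.293 g 62.0
shift [0.0004 0.0007 0.0001] turn -0.0008 mm [0.2 0.3 0. ]
```

Contact at the expected height. Release, lift and head for the large cap.

```bash
python3 -m crank '[[0,0,0,0],[0,0,0,0],[0,0,0,0],[0,0,0,0],[0,0,0,0]]' 1; python3 -m crank '[[0,0,-0.05,0],[0,0,-0.13,0],[0,0,-0.22,0],[0,0,-0.3,0],[0,0,-0.37,0]]'; python3 go.py .4095 .186 .22 119.8
```

```text
clock: 6.47
position: [0.64, 0.0354, 0.0903]
ee_rot: [-0.039, 0.999, 0.0, 0.0]
ft_force: [0.3, 0.3, 0.7]
grip_width: 0.972
grasp_force: 0.0
clock: 6.88
position: [0.6402, 0.0353, 0.2409]
ee_rot: [-0.039, 0.999, 0.0, 0.001]
ft_force: [0.9, 0.5, -0.2]
grip_width: 1.003
grasp_force: 0.0
t6.88 pos [0.6402 0.0353 0.2409] yang 94.5 F [ 0.9  0.5 -0.2] w 1.003 g 0.0
shift [0.5459 0.4203 0.0513] turn -0.4224 mm [218.3 168.1  20.5]
```

```bash
python3 -m crank '[[0.08,0.06,0,-0.1],[0.16,0.12,0,-0.2],[0.24,0.18,0,-0.3],[0.32,0.24,0,-0.4],[0.38,0.29,0,-0.422]]'; python3 go.py .4095 .186 .15 119.8
```

```text
clock: 7.3
position: [0.4769, 0.1406, 0.2384]
ee_rot: [-0.261, 0.965, 0.0, 0.0]
ft_force: [1.9, 1.5, 0.7]
grip_width: 1.001
grasp_force: 0.0
t7.30 pos [0.4769 0.1406 0.2384] yang 120.2 F [1.9 1.5 0.7] w 1.001 g 0.0
shift [0.0886 0.1829 0.221 ] turn 0.0070 mm [35.4 73.2 88.4]
```

```bash
python3 -m crank '[[0.03,0.06,0.05,0.007],[0.06,0.12,0.1,0.007],[0.08,0.16,0.16,0.007],[0.0886,0.183,0.22,0.007],[0.0886,0.183,0.221,0.007]]'; python3 -m crank '[[0,0,0,0],[0,0,0,0]]'; python3 go.py .4095 .186 .058 119.8
python3 - <<'E'
from h import *
cs=[];rows=[]
for n in('top','scene'):
    c=grab(n);pickle.dump(c,open(n+'2.pkl','wb'));r=[]
    for P,w in (([.546,.33,.04],(56,50)),([.64,.035,.05],(44,50))):
        p=proj(c,[P])[0].round().astype(int);x,y=p[0]-w[0]//2,p[1]-25
        t=cv2.resize(c['color'][y:y+50,x:x+w[0],::-1],None,fx=6,fy=6,interpolation=cv2.INTER_CUBIC);r.append(t);print(n,x,y,t.shape)
    rows.append(np.hstack(r))
cv2.imwrite('pics/g3.png',np.vstack(rows))
E
```

```text
clock: 7.72
position: [0.4087, 0.1855, 0.1463]
ee_rot: [-0.255, 0.967, -0.001, -0.003]
ft_force: [-0.7, -0.3, -0.5]
grip_width: 0.998
grasp_force: 0.0
clock: 7.88
position: [0.4136, 0.1849, 0.1513]
ee_rot: [-0.253, 0.967, 0.0, 0.001]
ft_force: [0.7, -0.1, 0.6]
grip_width: 1.001
grasp_force: 0.0
t7.88 pos [0.4136 0.1849 0.1513] yang 119.3 F [ 0.7 -0.1  0.6] w 1.001 g 0.0
shift [0.0079 0.0074 0.2331] turn -0.0082 mm [ 3.2  2.9 93.3]
top 157 151 (300, 336, 3)
top 253 163 (300, 264, 3)
scene 184 153 (300, 336, 3)
scene 255 171 (300, 264, 3)
```

View pics/g3.png

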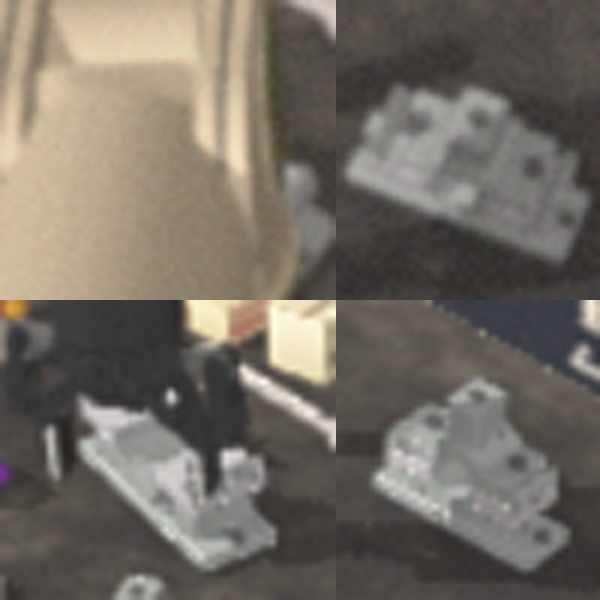

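The small cap sits between the lips of the small housing (right-hand tiles; boss holes at (480,118) and (480,397)). The large housing at lower left is now empty but partly hidden. I'll refine the housing poses from the first pictures with subpixel edge lines.

```bash
python3 - <<'E'
from pts import *
def line(I,a,b):
    # subpixel half-contrast crossings along normals of the outer edge a->b (object on one side)
    g=cv2.GaussianBlur(I,(0,0),.7).max(2).astype(float);a,b=np.float64(a),np.float64(b);d=(b-a)/np.linalg.norm(b-a);n=np.array([-d[1],d[0]]);s=np.arange(-3,3.01,.1);P=[]
    for t in np.linspace(.1,.9,40):
        q=a+t*(b-a)+s[:,None]*n
        v=cv2.remap(g.astype(np.float32),q[:,0].astype(np.float32),q[:,1].astype(np.float32),1).ravel()
        k=np.abs(np.gradient(v))[3:-3].argmax()+3;P.append(q[k])
    P=np.float32(P);vx,vy,x,y=cv2.fitLine(P,cv2.DIST_HUBER,0,.01,.01).ravel();return np.array([x,y]),np.array([vx,vy])
def X(l,m):
    s=np.linalg.solve(np.c_[l[1],-m[1]],m[0]-l[0]);return l[0]+s[0]*l[1]
for n,i,hx,hy,t,s in (('L',0,30,90,[(15,122),(207,248),(254,188)],[(60,132),(160,223),(210,205)]),('S',3,22,67,[(37,432),(205,497),(228,440)],[(60,425),(178,490),(212,462)]),('M',4,26,78,[(277,465),(511,485),(518,445)],[(278,445),(498,514),(512,460)])):
    for v,c,p in (('top',T,t),('scene',S,s)):
        p=tp(v,i,p);l=line(c['color'],p[0],p[1]);m=line(c['color'],p[1],p[2]);k=X(l,m)
        w=plane(c,[p[0],k,k+ l[1]*20*np.sign(l[1]@(p[0]-p[1])),k+m[1]*8*np.sign(m[1]@(p[2]-p[1]))],0)
        e=w[2]-w[1];yaw=np.arctan2(-e[0],e[1]);f=w[3]-w[1]
        R=np.array([[np.cos(yaw),-np.sin(yaw)],[np.sin(yaw),np.cos(yaw)]])
        print(n,v,'corner shift px',k-p[1],'yaw %.3f endyaw %.3f'%(yaw,np.arctan2(f[1],f[0])),'centre',w[1]+R@np.array([hx,hy])/1e3)
E
```

```text
L top corner shift px [0.0932 0.2868] yaw -0.129 endyaw -0.150 centre [0.5441 0.3268]
L scene corner shift px [-1.7014  0.2316] yaw -0.145 endyaw -0.277 centre [0.5483 0.3333]
S top corner shift px [-0.3253  0.1741] yaw 0.060 endyaw 0.024 centre [0.6382 0.0358]
S scene corner shift px [-0.9546 -0.5295] yaw 0.068 endyaw -0.066 centre [0.6411 0.0424]
M top corner shift px [-0.9463 -0.1427] yaw 0.366 endyaw -0.066 centre [ 0.5672 -0.3659]
M scene corner shift px [1.7322 1.2599] yaw 0.369 endyaw 0.690 centre [ 0.5724 -0.3706]
```

```bash
python3 -m crank '[[0.003,0.003,0.06,-0.008],[0.006,0.006,0.12,-0.008],[0.008,0.007,0.17,-0.008],[0.008,0.007,0.21,-0.008],[0.008,0.007,0.228,-0.008]]'; python3 -m crank '[[0,0,0,0],[0,0,0,0],[0,0,0,0]]';python3 go.py .4095 .186 .06 119.8
```

```text
clock: 8.4
position: [0.4083, 0.1854, 0.0577]
ee_rot: [-0.257, 0.966, -0.0, -0.0]
ft_force: [0.1, -0.9, -0.1]
grip_width: 0.998
grasp_force: 0.0
clock: 8.65
position: [0.4092, 0.1864, 0.06]
ee_rot: [-0.257, 0.966, 0.0, 0.001]
ft_force: [0.4, 0.2, 0.4]
grip_width: 0.997
grasp_force: 0.0
t8.65 pos [0.4092 0.1864 0.06  ] yang 119.8 F [0.4 0.2 0.4] w 0.997 g 0.0
shift [-0.0002 -0.0013  0.0001] turn 0.0003 mm [-0.1 -0.5  0. ]
```

```bash
python3 -m crank '[[0,0,0,0],[0,0,0,0],[0,0,0,0],[0,0,0,0],[0,0,0,0]]' -1 50;python3 -m crank '[[0,0,0,0],[0,0,0,0],[0,0,0,0],[0,0,0,0]]' - 60; python3 go.py; python3 -m crank '[[0,0,-0.05,0],[0,0,-0.12,0],[0,0,-0.2,0],[0,0,-0.28,0],[0,0,-0.36,0]]'; python3 go.py .546 .328 .19 82.2
```

```text
clock: 9.07
position: [0.4082, 0.1861, 0.0589]
ee_rot: [-0.257, 0.966, 0.0, 0.0]
ft_force: [-9.7, 13.2, 18.2]
grip_width: 0.296
grasp_force: 16.2
clock: 9.4
position: [0.4083, 0.1863, 0.0591]
ee_rot: [-0.258, 0.966, 0.0, 0.0]
ft_force: [-1.3, 1.0, 5.3]
grip_width: 0.291
grasp_force: 61.1
t9.40 pos [0.4083 0.1863 0.0591] yang 119.8 F [-1.3  1.   5.3] w 0.291 g 61.1
clock: 9.82
position: [0.4071, 0.1854, 0.2031]
ee_rot: [-0.257, 0.966, -0.0, -0.001]
ft_force: [1.2, 0.8, -7.1]
grip_width: 0.293
grasp_force: 60.8
t9.82 pos [0.4071 0.1854 0.2031] yang 119.8 F [ 1.2  0.8 -7.1] w 0.293 g 60.8
shift [-0.4787  0.1364  0.0315] turn 0.6273 mm [-191.5   54.6   12.6]
```

```bash
python3 -m crank '[[-0.07,0.02,0,0.1],[-0.16,0.045,0,0.2],[-0.25,0.07,0,0.31],[-0.33,0.094,0,0.42],[-0.4,0.114,0,0.53]]';  python3 go.py .546 .328 .19 82.2
```

```text
clock: 10.23
position: [0.5246, 0.3064, 0.2009]
ee_rot: [0.02, 1.0, -0.001, -0.001]
ft_force: [1.0, 0.4, -5.9]
grip_width: 0.294
grasp_force: 60.9
t10.23 pos [0.5246 0.3064 0.2009] yang 87.7 F [ 1.   0.4 -5.9] w 0.294 g 60.9
shift [-0.0513  0.0561  0.027 ] turn 0.0923 mm [-20.5  22.4  10.8]
```

```bash
python3 -m crank '[[-0.02,0.02,0.02,0.04],[-0.04,0.045,0.04,0.09],[-0.051,0.056,0.06,0.092],[-0.051,0.056,0.075,0.092],[-0.051,0.056,0.075,0.092]]'; python3 -m crank '[[0,0,0,0],[0,0,0,0],[0,0,0,0]]';python3 go.py .546 .328 .13 82.2
python3 - <<'E'
from h import *
ims=[]
for n in('top','scene'):
    c=grab(n);pickle.dump(c,open(n+'3.pkl','wb'));p=proj(c,[[.546,.328,.07]])[0].round().astype(int);x,y=p-[25,35]
    ims.append(cv2.resize(c['color'][y:y+70,x:x+50,::-1],(400,560),interpolation=2));print(x,y)
cv2.imwrite('pics/g4.png',np.hstack(ims))
E
```

```text
clock: 10.65
position: [0.5441, 0.3258, 0.17]
ee_rot: [0.064, 0.998, -0.001, -0.002]
ft_force: [-0.2, -0.9, -6.9]
grip_width: 0.291
grasp_force: 60.8
clock: 10.9
position: [0.5455, 0.3265, 0.1736]
ee_rot: [0.065, 0.998, 0.0, 0.0]
ft_force: [0.0, 0.0, -6.4]
grip_width: 0.297
grasp_force: 60.8
t10.90 pos [0.5455 0.3265 0.1736] yang 82.5 F [ 0.   0.  -6.4] w 0.297 g 60.8
shift [-0.0007  0.0037  0.109 ] turn 0.0053 mm [-0.3  1.5 43.6]
159 137
186 137
```

View pics/g4.png

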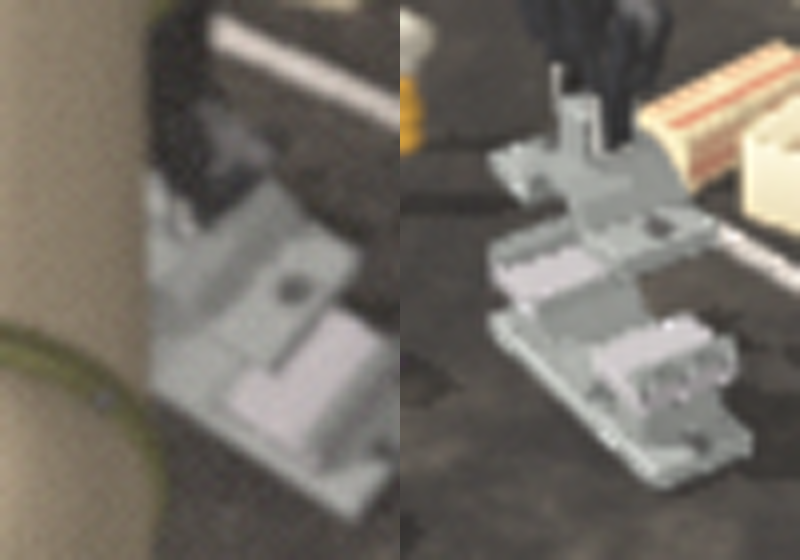

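```bash
python3 - <<'E'
from pts import *
T=pickle.load(open('top3.pkl','rb'));S=pickle.load(open('scene3.pkl','rb'))
def g(v,p): p=np.float64(p).reshape(-1,2)-([0,0] if v=='t' else [400,0]);return (p+.5)/8-.5+([159,137] if v=='t' else [186,137])
def fit(v,z,p,m): print(v,z,*rigid(np.array(m)/1e3,plane(T if v=='t' else S,g(v,p),z)))
print('housing')
fit('t',.056,[(228,395),(300,450),(388,345)],[(-30,-28),(-30,-68),(30,-68)])
fit('s',.056,[(592,358),(630,400),(690,318)],[(-30,-28),(-30,-68),(30,-28)])
fit('s',0,[(490,335),(655,490),(752,450)],[(-30,90),(-30,-90),(30,-90)])
fit('t',0,[(352,523),(440,420)],[(-30,-90),(30,-90)])
print('cap')
fit('t',.1146,[(270,368),(362,263)],[(-30,-65),(30,-65)])
fit('s',.1146,[(612,277),(722,240)],[(-30,-65),(30,-65)])
print(tri(T,g('t',[(293,290)]),S,g('s',[(662,228)])))
w=plane(T,g('t',[(293,290)]),.1316);print(w, plane(S,g('s',[(662,228)]),.1316))
E
```

```text
housing
t 0.056 [0.5453 0.3218] -0.17572417718622943 0.0011820605472924184
s 0.056 [0.5404 0.3178] -0.12499810944253094 0.0029119334238517647
s 0 [0.5461 0.3282] -0.13375750172924697 0.0022265545507250684
t 0 [0.5466 0.3249] -0.17429712040679696 0.00013293966929961432
cap
t 0.1146 [0.5506 0.328 ] -0.1704769138238555 0.0011498589031552209
s 0.1146 [0.5537 0.3315] -0.1926333525472251 0.001357417589605836
[[0.5403 0.2712 0.1312 0.0026]]
[[0.539  0.2717]] [[0.5411 0.2701]]
```

The top tile shows the cap's flange hole at (293,290) above the bare joint face pad at about (305,380). The scene tile shows the cap held level over the empty housing, with its hole at (662,228). Lowering.

```bash
python3 -m crank '[[0.003,-0.001,0.03,0.01],[0.004,-0.001,0.06,0.016],[0.004,-0.001,0.085,0.016],[0.004,-0.001,0.1,0.016],[0.004,-0.001,0.1,0.016]]'; python3 -m crank '[[0,0,0,0],[0,0,0,0],[0,0,0,0]]';python3 go.py .544 .326 .115 81.6;  python3 -m crank '[[0,0,0.006,0],[0,0,0.012,0],[0,0,0.018,0],[0,0,0.018,0]]';python3 go.py .544 .326 .115 81.6
```

```text
clock: 11.42
position: [0.5426, 0.326, 0.13]
ee_rot: [0.073, 0.997, -0.001, -0.002]
ft_force: [-0.3, -0.5, -7.0]
grip_width: 0.289
grasp_force: 60.8
clock: 11.67
position: [0.5441, 0.3269, 0.1334]
ee_rot: [0.074, 0.997, 0.0, 0.0]
ft_force: [0.1, 0.3, -7.3]
grip_width: 0.29
grasp_force: 60.8
t11.67 pos [0.5441 0.3269 0.1334] yang 81.6 F [ 0.1  0.3 -7.3] w 0.290 g 60.8
shift [-0.     -0.0024  0.0459] turn -0.0007 mm [-0.  -1.  18.4]
clock: 12.0
position: [0.5434, 0.3265, 0.1248]
ee_rot: [0.074, 0.997, -0.0, -0.0]
ft_force: [-0.2, -0.5, -6.9]
grip_width: 0.291
grasp_force: 60.9
t12.00 pos [0.5434 0.3265 0.1248] yang 81.6 F [-0.2 -0.5 -6.9] w 0.291 g 60.9
shift [-0.0016 -0.0011  0.0245] turn -0.0006 mm [-0.6 -0.4  9.8]
```

```bash
python3 -m crank '[[0,-0.001,0.005,0],[0,-0.001,0.01,0],[0,-0.001,0.014,0],[0,-0.001,0.014,0]]'; python3 -m crank '[[0,0,0.003,0],[0,0,0.006,0],[0,0,0.008,0],[0,0,0.008,0]]'; python3 go.py .544 .326 .115 81.6
```

```text
clock: 12.33
position: [0.5435, 0.3262, 0.1194]
ee_rot: [0.074, 0.997, -0.0, -0.0]
ft_force: [-0.2, 0.1, -6.1]
grip_width: 0.292
grasp_force: 60.9
clock: 12.67
position: [0.5436, 0.3263, 0.1165]
ee_rot: [0.074, 0.997, -0.0, -0.0]
ft_force: [-0.7, 0.1, -6.7]
grip_width: 0.292
grasp_force: 60.9
t12.67 pos [0.5436 0.3263 0.1165] yang 81.6 F [-0.7  0.1 -6.7] w 0.292 g 60.9
shift [-0.0011 -0.0005  0.0037] turn -0.0006 mm [-0.5 -0.2  1.5]
```

```bash
python3 -m crank '[[0,0,0.002,0],[0,0,0.004,0],[0,0,0.006,0],[0,0,0.006,0],[0,0,0.006,0]]'; python3 go.py .544 .326 .115 81.6
```

```text
clock: 13.08
position: [0.5437, 0.3264, 0.1156]
ee_rot: [0.074, 0.997, 0.0, 0.0]
ft_force: [-4.8, -3.7, 5.5]
grip_width: 0.293
grasp_force: 62.5
t13.08 pos [0.5437 0.3264 0.1156] yang 81.6 F [-4.8 -3.7  5.5] w 0.293 g 62.5
shift [-0.0008 -0.0009  0.0016] turn -0.0007 mm [-0.3 -0.3  0.6]
```

```bash
python3 -m crank '[[0,0,0,0],[0,0,0,0],[0,0,0,0],[0,0,0,0],[0,0,0,0]]' 1; python3 -m crank '[[0,0,-0.05,0],[0,0,-0.13,0],[0,0,-0.22,0],[0,0,-0.3,0],[0,0,-0.35,0]]'; python3 go.py .46 -.1915 .25 -128.5; python3 -c "
from workcell import readout;print(readout.get_obs()['joint_pos'].round(2))"
```

```text
clock: 13.5
position: [0.5439, 0.3264, 0.1145]
ee_rot: [0.074, 0.997, 0.0, 0.0]
ft_force: [0.3, -0.6, 0.7]
grip_width: 0.974
grasp_force: 0.0
clock: 13.92
position: [0.5445, 0.3268, 0.2585]
ee_rot: [0.074, 0.997, 0.001, 0.002]
ft_force: [0.5, 0.5, 0.7]
grip_width: 1.001
grasp_force: 0.0
t13.92 pos [0.5445 0.3268 0.2585] yang 81.6 F [0.5 0.5 0.7] w 1.001 g 0.0
shift [ 0.0186 -1.3127  0.017 ] turn -2.4991 mm [   7.4 -525.1    6.8]
[-0.61  0.34 -0.01  1.42  0.    1.37  0.81]
```

```bash
python3 -m crank '[[0,-0.09,0,0.11],[0,-0.18,0,0.22],[0,-0.28,0,0.33],[0.005,-0.38,0,0.44],[0.01,-0.47,0,0.55]]'; python3 go.py .46 -.1915 .25 -128.5
```

```text
clock: 14.33
position: [0.5117, 0.1385, 0.2544]
ee_rot: [0.357, 0.934, 0.0, 0.0]
ft_force: [0.7, -0.0, -0.2]
grip_width: 0.997
grasp_force: 0.0
t14.33 pos [0.5117 0.1385 0.2544] yang 48.2 F [ 0.7 -0.  -0.2] w 0.997 g 0.0
shift [-0.4538 -0.7009  0.0108] turn 2.9446 mm [-181.5 -280.4    4.3]
```

```bash
python3 - <<'E'
from h import *
import cv2
for n in('top','scene'): pickle.dump(grab(n),open(n+'4.pkl','wb'))
E
python3 -m crank '[[-0.05,-0.07,0,0.11],[-0.1,-0.15,0,0.22],[-0.15,-0.23,0,0.33],[-0.2,-0.31,0,0.44],[-0.25,-0.39,0,0.55]]'; python3 go.py .46 -.1915 .25 -128.5
```

```text
clock: 14.85
position: [0.4834, -0.0436, 0.2545]
ee_rot: [0.607, 0.795, 0.0, 0.0]
ft_force: [1.1, 0.0, 0.1]
grip_width: 1.002
grasp_force: 0.0
t14.85 pos [ 0.4834 -0.0436  0.2545] yang 15.3 F [1.1 0.  0.1] w 1.002 g 0.0
shift [-0.3413 -0.1539  0.0111] turn 2.3964 mm [-136.5  -61.6    4.5]
```

```bash
python3 -m crank '[[-0.07,-0.03,0,0.11],[-0.14,-0.06,0,0.22],[-0.21,-0.09,0,0.33],[-0.28,-0.12,0,0.44],[-0.341,-0.154,0,0.55]]'; python3 -m crank '[[0,0,0,0.11],[0,0,0,0.22],[0,0,0,0.33],[0,0,0,0.44],[0,0,0,0.55]]'; python3 -m crank '[[0,0,0,0.11],[0,0,0,0.22],[0,0,0,0.33],[0,0,0,0.44],[0,0,0,0.55]]';python3 go.py .46 -.1915 .15 -128.5
```

```text
clock: 15.27
position: [0.461, -0.1918, 0.2546]
ee_rot: [0.808, 0.589, 0.0, 0.0]
ft_force: [0.7, -0.8, 0.3]
grip_width: 0.999
grasp_force: 0.0
clock: 15.68
position: [0.4614, -0.19, 0.2544]
ee_rot: [0.942, 0.336, 0.0, 0.0]
ft_force: [-0.5, 0.7, 0.3]
grip_width: 1.0
grasp_force: 0.0
clock: 16.1
position: [0.4614, -0.1899, 0.2544]
ee_rot: [0.999, 0.055, 0.0, -0.0]
ft_force: [-0.5, 0.7, -0.2]
grip_width: 1.002
grasp_force: 0.0
t16.10 pos [ 0.4614 -0.1899  0.2544] yang -83.7 F [-0.5  0.7 -0.2] w 1.002 g 0.0
shift [-0.004   0.0036  0.2611] turn 0.7463 mm [ -1.6   1.4 104.4]
```

```bash
python3 -m crank '[[0,0,0,0.11],[0,0,0,0.22],[0,0,0,0.33],[0,0,0,0.44],[0,0,0,0.55]]';python3 -m crank '[[0,0,0.05,0.1],[0,0,0.11,0.196],[0,0,0.17,0.196],[0,0,0.23,0.196],[0,0,0.26,0.196]]';python3 -m crank '[[0,0,0,0],[0,0,0,0],[0,0,0,0]]';python3 go.py .46 -.1915 .053 -128.5
```

```text
clock: 16.52
position: [0.4614, -0.1899, 0.2544]
ee_rot: [0.973, -0.231, 0.0, -0.0]
ft_force: [-0.3, 1.0, 0.3]
grip_width: 0.996
grasp_force: 0.0
clock: 16.93
position: [0.4602, -0.1895, 0.1478]
ee_rot: [0.945, -0.327, -0.001, 0.0]
ft_force: [-0.2, 0.2, -0.1]
grip_width: 1.0
grasp_force: 0.0
clock: 17.18
position: [0.4619, -0.1902, 0.1514]
ee_rot: [0.945, -0.327, 0.001, -0.0]
ft_force: [0.1, -0.8, 0.1]
grip_width: 1.002
grasp_force: 0.0
t17.18 pos [ 0.4619 -0.1902  0.1514] yang -128.2 F [ 0.1 -0.8  0.1] w 1.002 g 0.0
shift [-0.002   0.0055  0.246 ] turn 0.0053 mm [-0.8  2.2 98.4]
```

```bash
python3 -m crank '[[-0.001,0.003,0.06,0.005],[-0.002,0.005,0.12,0.005],[-0.002,0.005,0.18,0.005],[-0.002,0.005,0.22,0.005],[-0.002,0.005,0.242,0.005]]'; python3 -m crank '[[0,0,0,0],[0,0,0,0],[0,0,0,0]]';python3 go.py .46 -.1915 .053 -128.5; python3 -m crank '[[0,0,0,0],[0,0,0,0],[0,0,0,0],[0,0,0,0],[0,0,0,0]]' -1 50;python3 -m crank '[[0,0,0,0],[0,0,0,0],[0,0,0,0],[0,0,0,0]]' - 60; python3 go.py
```

```text
clock: 17.6
position: [0.4593, -0.191, 0.0528]
ee_rot: [0.944, -0.329, -0.0, -0.0]
ft_force: [-0.4, 1.2, -0.4]
grip_width: 1.0
grasp_force: 0.0
clock: 17.85
position: [0.4603, -0.1915, 0.0549]
ee_rot: [0.944, -0.33, 0.001, -0.0]
ft_force: [-0.2, -0.3, 0.2]
grip_width: 1.001
grasp_force: 0.0
t17.85 pos [ 0.4603 -0.1915  0.0549] yang -128.5 F [-0.2 -0.3  0.2] w 1.001 g 0.0
shift [-0.0005  0.0005  0.0048] turn 0.0000 mm [-0.2  0.2  1.9]
clock: 18.27
position: [0.4595, -0.1911, 0.0537]
ee_rot: [0.944, -0.33, 0.0, -0.0]
ft_force: [-1.9, -4.1, 15.1]
grip_width: 0.3
grasp_force: 13.1
clock: 18.6
position: [0.4596, -0.1912, 0.0539]
ee_rot: [0.944, -0.33, 0.0, -0.0]
ft_force: [-1.1, 0.4, 5.5]
grip_width: 0.288
grasp_force: 60.6
t18.60 pos [ 0.4596 -0.1912  0.0539] yang -128.5 F [-1.1  0.4  5.5] w 0.288 g 60.6
```

```bash
python3 -m crank '[[0,0,-0.05,0],[0,0,-0.12,0],[0,0,-0.2,0],[0,0,-0.28,0],[0,0,-0.34,0]]'; python3 go.py .568 -.367 .17 -69
```

```text
clock: 19.02
position: [0.4591, -0.1914, 0.1914]
ee_rot: [0.944, -0.33, 0.0, -0.0]
ft_force: [1.5, -0.7, -3.7]
grip_width: 0.291
grasp_force: 60.2
t19.02 pos [ 0.4591 -0.1914  0.1914] yang -128.5 F [ 1.5 -0.7 -3.7] w 0.291 g 60.2
shift [0.4865 0.1738 0.0538] turn -0.9921 mm [194.6  69.5  21.5]
```

```bash
python3 -m crank '[[0.05,0.02,0,-0.1],[0.12,0.045,0,-0.2],[0.19,0.07,0,-0.31],[0.25,0.09,0,-0.42],[0.31,0.11,0,-0.53]]'; python3 go.py .568 -.367 .17 -69
```

```text
clock: 19.43
position: [0.529, -0.3036, 0.1885]
ee_rot: [0.998, -0.055, -0.001, -0.0]
ft_force: [-0.0, -0.5, -2.2]
grip_width: 0.29
grasp_force: 60.1
t19.43 pos [ 0.529  -0.3036  0.1885] yang -96.4 F [-0.  -0.5 -2.2] w 0.290 g 60.1
shift [0.1144 0.1467 0.0459] turn -0.4560 mm [45.8 58.7 18.4]
```

```bash
python3 -m crank '[[0.03,0.03,0.01,-0.1],[0.06,0.07,0.02,-0.2],[0.09,0.11,0.03,-0.3],[0.11,0.14,0.045,-0.4],[0.114,0.147,0.045,-0.456]]'; python3 -m crank '[[0,0,0,0],[0,0,0,0],[0,0,0,0]]';python3 go.py .568 -.367 .12 -69
python3 - <<'E'
from h import *
for n in('top','scene'): pickle.dump(grab(n),open(n+'5.pkl','wb'))
E
```

```text
clock: 19.85
position: [0.5665, -0.3684, 0.1686]
ee_rot: [0.983, 0.181, -0.002, -0.001]
ft_force: [-0.8, -0.3, -4.2]
grip_width: 0.294
grasp_force: 60.1
clock: 20.1
position: [0.5672, -0.3659, 0.1712]
ee_rot: [0.984, 0.178, -0.0, -0.0]
ft_force: [-0.4, 0.2, -4.3]
grip_width: 0.294
grasp_force: 60.1
t20.10 pos [ 0.5672 -0.3659  0.1712] yang -69.4 F [-0.4  0.2 -4.3] w 0.294 g 60.1
shift [0.001  0.0035 0.1279] turn -0.0075 mm [ 0.4  1.4 51.2]
```

```bash
cat > hole.py <<'E'
from pts import *
def hole(c,P,r=5):
    p=proj(c,[P])[0];x,y=p.round().astype(int);g=cv2.resize(c['color'][y-r:y+r+1,x-r:x+r+1],None,fx=5,fy=5,interpolation=2).max(2).astype(float)
    g=cv2.GaussianBlur(g,(0,0),3)
    bh=cv2.morphologyEx(g.astype(np.float32),cv2.MORPH_BLACKHAT,cv2.getStructuringElement(2,(23,23)))
    m=bh>bh.max()*.5;n,l,s,ct=cv2.connectedComponentsWithStats(m.astype(np.uint8));k=l[np.unravel_index(bh.argmax(),bh.shape)]
    return (ct[k]+.5)/5-.5+[x-r,y-r],p,bh.max()
def run(sfx,centre,ang,h,z):
    d=np.array([np.cos(np.radians(ang)),np.sin(np.radians(ang))])
    for sg in(1,-1):
        P=[*(np.array(centre)+sg*h*d),z];q=[]
        for n in('top','scene'):
            c=pickle.load(open(n+sfx+'.pkl','rb'));f,p,b=hole(c,P);q.append(f);print(sg,n,'shift px',f-p,'contrast %.0f'%b,'plane',plane(c,[f],z)-P[:2])
        print('   tri',tri(pickle.load(open('top'+sfx+'.pkl','rb')),q[0],pickle.load(open('scene'+sfx+'.pkl','rb')),q[1])[0]-[*P,0])
E
python3 - <<'E'
from hole import *
print('M cap held');run('5',(.5672,-.3659),-69.4,.0432,.1343)
print('L cap seated');run('4',(.5437,.3264),81.6,.0522,.073)
print('L cap seated now');run('5',(.5437,.3264),81.6,.0522,.073)
print('S cap seated');run('5',(.640,.0355),94.5,.0347,.061)
print('M cap at start');run('0',(.4600,-.1915),-128.5,.0432,.017)
print('S cap at start');run('0',(.5454,.3228),80,.0347,.073)
E
```

```text
M cap held
1 top shift px [-0.0214  1.5857] contrast 25 plane [[-0.0045 -0.0014]]
1 scene shift px [-0.0596  0.2808] contrast 38 plane [[-0.0012 -0.0005]]
   tri [-0.005  -0.0013  0.003   0.0016]
-1 top shift px [3.0038 5.127 ] contrast 4 plane [[-0.0104 -0.0129]]
-1 scene shift px [ 2.6613 -5.3673] contrast 70 plane [[0.0262 0.0083]]
   tri [-0.0205 -0.0103  0.0404  0.0111]
L cap seated
1 top shift px [-0.1454  0.1002] contrast 35 plane [[-0.0005  0.0002]]
1 scene shift px [ 4.6751 -5.0061] contrast 51 plane [[0.0398 0.0184]]
   tri [-0.0019 -0.02    0.0327  0.0237]
-1 top shift px [4.6301 1.8178] contrast 8 plane [[ 0.0011 -0.0168]]
-1 scene shift px [0.7026 0.121 ] contrast 57 plane [[ 0.0015 -0.0027]]
   tri [-0.0063 -0.0192  0.0126  0.0072]
L cap seated now
1 top shift px [0.7076 0.2816] contrast 45 plane [[ 0.0002 -0.0026]]
1 scene shift px [ 4.6575 -5.0093] contrast 49 plane [[0.0398 0.0185]]
   tri [-0.0028 -0.023   0.0346  0.0215]
-1 top shift px [1.0245 0.4757] contrast 40 plane [[ 0.     -0.0039]]
-1 scene shift px [0.7268 0.1259] contrast 56 plane [[ 0.0016 -0.0028]]
   t
[... 485 characters left out ...]
[ 0.0209 -0.0097]]
1 scene shift px [-0.2379  0.0203] contrast 58 plane [[-0.0006  0.0005]]
   tri [ 0.0118 -0.0032 -0.0022  0.0227]
-1 top shift px [ 3.6561 -4.9064] contrast 62 plane [[ 0.02  -0.004]]
-1 scene shift px [ 2.3856 -0.0755] contrast 45 plane [[ 0.0061 -0.0055]]
   tri [ 0.0188 -0.0012 -0.0101  0.0099]
S cap at start
1 top shift px [ 4.2896 -4.9736] contrast 43 plane [[ 0.0225 -0.0033]]
1 scene shift px [-4.02   -4.9102] contrast 50 plane [[0.0118 0.0438]]
   tri [-0.0055 -0.0104  0.0358  0.0328]
-1 top shift px [ 3.9028 -5.2786] contrast 33 plane [[ 0.0226 -0.0019]]
-1 scene shift px [0.4212 0.1655] contrast 43 plane [[ 0.0005 -0.0022]]
   tri [ 0.0178  0.006  -0.0096  0.0185]
```

```bash
python3 go.py .570 -.3668 .122 -69
```

```text
t20.20 pos [ 0.5674 -0.3658  0.1716] yang -69.4 F [ 0.8  0.6 -3.4] w 0.288 g 60.1
shift [0.0051 0.0048 0.1239] turn -0.0063 mm [ 2.   1.9 49.6]
```

```bash
python3 -m crank '[[0.002,0.002,0.03,-0.006],[0.004,0.004,0.06,-0.006],[0.005,0.005,0.09,-0.006],[0.005,0.005,0.11,-0.006],[0.005,0.005,0.122,-0.006]]'; python3 -m crank '[[0,0,0,0],[0,0,0,0],[0,0,0,0]]';python3 go.py .570 -.3668 .1039 -69
python3 - <<'E'
from h import *
for n in('top','scene'): pickle.dump(grab(n),open(n+'6.pkl','wb'))
from hole import *
from workcell import readout
p=readout.get_obs()['position'];run('6',p[:2],-69,.0432,p[2]-.0539+.017)
E
```

```text
clock: 20.62
position: [0.5691, -0.3671, 0.1202]
ee_rot: [0.983, 0.182, -0.001, -0.001]
ft_force: [-1.0, -0.2, -3.6]
grip_width: 0.295
grasp_force: 60.3
clock: 20.87
position: [0.5701, -0.368, 0.1232]
ee_rot: [0.983, 0.182, 0.0, 0.0]
ft_force: [-0.2, 0.0, -3.4]
grip_width: 0.288
grasp_force: 60.3
t20.87 pos [ 0.5701 -0.368   0.1232] yang -69.0 F [-0.2  0.  -3.4] w 0.288 g 60.3
shift [ 0.0008 -0.0029  0.0483] turn 0.0001 mm [ 0.3 -1.2 19.3]
1 top shift px [4.6305 3.796 ] contrast 30 plane [[-0.0048 -0.016 ]]
1 scene shift px [ 5.0166 -0.2858] contrast 52 plane [[ 0.0122 -0.0105]]
   tri [-0.0083 -0.0149  0.017   0.0075]
-1 top shift px [-2.5747  4.5207] contrast 3 plane [[-0.0165  0.0021]]
-1 scene shift px [ 2.7027 -5.2614] contrast 71 plane [[0.0258 0.0078]]
   tri [-0.0178 -0.002   0.0325  0.025 ]
```

Hole detection is no longer useful here because shadow dominates. I'll lower with force checks.

```bash
python3 -m crank '[[0,-0.002,0.008,0],[0,-0.002,0.016,0],[0,-0.002,0.022,0],[0,-0.002,0.022,0]]'; python3 go.py .570 -.3668 .1039 -69; python3 -m crank '[[0,0,0.005,0],[0,0,0.01,0],[0,0,0.014,0],[0,0,0.014,0]]'; python3 go.py .570 -.3668 .1039 -69
```

```text
clock: 21.3
position: [0.5693, -0.3667, 0.113]
ee_rot: [0.983, 0.182, -0.0, -0.0]
ft_force: [0.2, -0.2, -3.6]
grip_width: 0.289
grasp_force: 60.3
t21.30 pos [ 0.5693 -0.3667  0.113 ] yang -69.0 F [ 0.2 -0.2 -3.6] w 0.289 g 60.3
shift [0.0016 0.001  0.0228] turn 0.0004 mm [0.6 0.4 9.1]
clock: 21.63
position: [0.5694, -0.3668, 0.1078]
ee_rot: [0.983, 0.182, -0.0, -0.0]
ft_force: [0.3, -0.3, -4.5]
grip_width: 0.294
grasp_force: 60.3
t21.63 pos [ 0.5694 -0.3668  0.1078] yang -69.0 F [ 0.3 -0.3 -4.5] w 0.294 g 60.3
shift [0.0013 0.0004 0.0097] turn 0.0003 mm [0.5 0.2 3.9]
```

```bash
python3 -m crank '[[0,0,0.003,0],[0,0,0.006,0],[0,0,0.008,0],[0,0,0.008,0]]'; python3 -m crank '[[0,0,0.002,0],[0,0,0.004,0],[0,0,0.006,0],[0,0,0.006,0],[0,0,0.006,0]]'; python3 go.py .570 -.3668 .1039 -69
```

```text
clock: 21.97
position: [0.5695, -0.3669, 0.1048]
ee_rot: [0.983, 0.182, -0.0, -0.0]
ft_force: [-0.1, 0.2, -2.8]
grip_width: 0.292
grasp_force: 60.3
clock: 22.38
position: [0.5697, -0.367, 0.1041]
ee_rot: [0.983, 0.182, 0.0, -0.0]
ft_force: [-4.2, 3.5, 7.4]
grip_width: 0.288
grasp_force: 61.7
t22.38 pos [ 0.5697 -0.367   0.1041] yang -69.0 F [-4.2  3.5  7.4] w 0.288 g 61.7
shift [ 0.0009 -0.0002  0.0004] turn 0.0003 mm [ 0.3 -0.1  0.2]
```

```bash
python3 -m crank '[[0,0,0,0],[0,0,0,0],[0,0,0,0],[0,0,0,0],[0,0,0,0]]' 1; python3 -m crank '[[0,0,-0.05,0],[0,0,-0.13,0],[0,0,-0.22,0],[0,0,-0.3,0],[0,0,-0.37,0]]'; python3 go.py .43 -.08 .27 -69
```

```text
clock: 22.8
position: [0.5697, -0.367, 0.1026]
ee_rot: [0.983, 0.182, 0.0, 0.0]
ft_force: [-0.1, -0.1, 0.4]
grip_width: 0.975
grasp_force: 0.0
clock: 23.22
position: [0.5697, -0.3672, 0.2533]
ee_rot: [0.983, 0.182, 0.001, 0.001]
ft_force: [0.2, -0.4, 0.2]
grip_width: 1.0
grasp_force: 0.0
t23.22 pos [ 0.5697 -0.3672  0.2533] yang -69.0 F [ 0.2 -0.4  0.2] w 1.000 g 0.0
shift [-0.0685 -0.7955 -0.0429] turn 0.0002 mm [ -27.4 -318.2  -17.2]
```

```bash
python3 -m crank '[[0,-0.08,0,0],[-0.01,-0.18,0,0],[-0.02,-0.28,0,0],[-0.03,-0.38,-0.02,0],[-0.04,-0.47,-0.04,0]]'; python3 go.py
python3 - <<'E'
from h import *
for n in('top','scene'): pickle.dump(grab(n),open(n+'7.pkl','wb'))
from hole import *
def one(n,sfx,P,r):
    c=pickle.load(open(n+sfx+'.pkl','rb'));f,p,b=hole(c,P,r);return plane(c,[f],P[2])[0],b,f-p
def rel(name,cen,yaw,hz,jz,ch,fh):
    R=np.array([[np.cos(yaw),-np.sin(yaw)],[np.sin(yaw),np.cos(yaw)]])
    for n in('top','scene'):
        for lab,z,h in(('cap',jz+.017,ch),('foot',.0145,fh),):
            for s in(1,-1):
                w,b,d=one(n,'7',[*(np.array(cen)+R@[0,s*h]),z],3);print(name,n,lab,s,'in housing frame mm',(R.T@(w-cen)*1e3).round(1),'contrast %.0f'%b)
rel('M',(.5695,-.367),.366,0,.05,.0432,.0695)
rel('L',(.5455,.3264),-.147,0,.056,.0522,.081)
rel('S',(.640,.0355),.075,0,.044,.0347,.059)
E
```

```text
clock: 23.63
position: [0.4859, -0.1951, 0.2664]
ee_rot: [0.983, 0.183, -0.0, -0.0]
ft_force: [1.2, 0.7, 1.1]
grip_width: 1.002
grasp_force: 0.0
t23.63 pos [ 0.4859 -0.1951  0.2664] yang -68.9 F [1.2 0.7 1.1] w 1.002 g 0.0
M top cap 1 in housing frame mm [-1.9 42.1] contrast 39
M top cap -1 in housing frame mm [ -0.4 -44.7] contrast 29
M top foot 1 in housing frame mm [-1.7 72.6] contrast 36
M top foot -1 in housing frame mm [  0.3 -79.5] contrast 43
M scene cap 1 in housing frame mm [-1.4 41.3] contrast 56
M scene cap -1 in housing frame mm [  0.4 -43.3] contrast 36
M scene foot 1 in housing frame mm [ 5.4 81.4] contrast 65
M scene foot -1 in housing frame mm [ -4.8 -79.3] contrast 32
L top cap 1 in housing frame mm [-1.3 49.4] contrast 42
L top cap -1 in housing frame mm [ -1.2 -56.2] contrast 34
L top foot 1 in housing frame mm [14.6 79.1] contrast 28
L top foot -1 in housing frame mm [ -0.3 -87.4] contrast 25
L scene cap 1 in housing frame mm [ 5.  76.7] contrast 58
L scene cap -1 in housing frame mm [  0.2 -54.9] contrast 56
L scene foot 1 in housing frame mm [10.4 96.9] contrast 30
L scene foot -1 in housing frame mm [  2.6 -81.3] contrast 34
S top cap 1 in housing frame mm [-0.9 32.2] contrast 33
S top cap -1 in housing frame mm [  1.1 -36.5] contrast 16
S top foot 1 in housing frame mm [ 1.3 68.4] contrast 44
S top foot -1 in housing frame mm [ -4.2 -71.8] contrast 30
S scene cap 1 in housing frame mm [ 7.9 52.4] contrast 40
S scene cap -1 in housing frame mm [ 19.8 -31.1] contrast 30
S scene foot 1 in housing frame mm [-1.8 71.6] contrast 54
S scene foot -1 in housing frame mm [ 20.4 -56.9] contrast 57
```

The measured shaft-axis offsets between caps and housings are about 1 to 2.5 mm, inside the 6 mm tolerance, and every seat made contact at the expected height. Handing in.

```bash
python3 -m crank '[[0,0,0,0],[0,0,0,0],[0,0,0,0]]' >/dev/null; python3 -c "
from workcell import manip;print(manip.hand_in())"
```

```text
the job is handed in; nothing more can be done
None
```

All three caps are on their own housings, each lowered until it touched at the expected seated height, then released, and the job was handed in at about 24 s; the hand-in gave no verdict.

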